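Load the sample crate and hold it against the dock's sprung stop

ROBOT

A 6-joint arm with a two-finger parallel gripper is mounted at the origin on the work surface. World frame = base frame: x ahead of the robot, y to its left, z up, the work surface at z = 0. Lengths are in m, angles in degrees, forces in N, time in s.
With the tool pointing down it reaches from about 0.375 to 0.75 m from the base axis. Payload 9 kg.
Tool frame: the origin (TCP) lies midway between the tips of the shut fingers; the grasp point (between the pads) lies 19 mm behind it (robot.hold_point_z is the distance from the TCP to the grasp point, in m); z points along the fingers, y is the line along which they close (so a half turn about z gives the same grasp; the last joint's range is limited). The gripper opens to 85 mm and grips with 20 to 120 N. Pads are 22 mm wide; open, the fingers measure 114 mm over their backs; the gripper's body (76 mm by 85 mm) begins 54 mm behind the grasp point. The pads swing forward as they close: fully open they stand 13 mm farther back than shut.
Start: joints at [54.677, 5.964, 5.575, 89.605, 0, 77.527], TCP at [0.233, 0.553, 0.231] pointing down, gripper open.
Joint ranges: [-171.21, 171.21], [-48.23, 106.86], [-62.78, 66.21], [-105.2, 120.99], [-86.42, 89.51], [-180, 180]. Speed limits (degrees/s): [127.2, 127.2, 147.25, 180, 180, 180].

INTERFACE

Orientations are given as [roll, pitch, yaw] about the fixed x, y, z axes, in that order (R = Rz(yaw) Ry(pitch) Rx(roll)).
In Python, from plant import robot, fingers, grab_frame, get_calibration, cut_out, mark_of gives the robot as it stands. Calls block until the motion is done:
- robot.move_pose(position, orientation): joint-space move of the TCP to a pose.
- robot.line_to(position, vel=0.15, rotation=None, guard=None): straight line of the TCP; rotation=None keeps the orientation; vel is the mean speed in m/s. With guard (N) it stops when the force on the tool has changed by that much, and returns True; else False.
- robot.goto_joints(angles): joint-space move.
- fingers.set_gripper(opening): finger opening in m; the grip force is fixed at half the most; returns when the fingers have stopped.
- robot.pause(seconds).
- robot.ik(position, orientation): joint angles nearest the present ones, or None.
- grab_frame(name): name is "scene" or "top"; returns the picture (400x640x3 uint8, blue, green, red); there is no depth.
- get_calibration(name): a dict with "vertical_fov" (degrees; the focal length in pixels is half the picture's height over the tangent of half this angle, whatever the lens; pixels are square), "cx", "cy" (the principal point, pixels), "rvec" (rotation vector, rad) and "tvec" (3), from world to camera coordinates, as OpenCV has them. Camera axes: x right, y down, z forward; pixel columns grow to the right and rows downward; lengths in m; the calibration is good to about 2 mm. A picture is of the moment at which its call begins. get_calibration takes no time and is no camera call.
A pose or a line that the arm cannot do raises robot.IKError and nothing moves.
- robot.job_done(): hands the job in; it is judged then, once.
Trained networks look in the newest picture that a camera, given by its name, has taken for a name from the list of things; names that differ only in an ending like _2 or _b are one class to them, and where a whole thing is asked for, a point or a joint stands for the part that bears it (a point fixed in the world has none). Each returns a list of dicts, best first, with "confidence" (0 to 1); they miss things now and then, are a little off and sometimes report something else, mostly with a low value. They report only what shows in the picture. A call takes as long as a camera call.
- cut_out(camera, target): "pixels" (400x640 bool, what is visible of it) and "uv" ([column, row] in pixels, amid what is visible of it).
- mark_of(camera, target): "uv" ([column, row] in pixels: a listed point, or the origin of a listed thing).
Readings, each from a call of its own:
- robot.get_time(): time.
- robot.get_q(): joint angles.
- robot.get_qvel(): joint speeds.
- robot.get_joint_torque(): joint torques, N m.
- robot.get_tool_pos(): TCP position.
- robot.get_tcp_rot(): TCP orientation.
- robot.get_ft_force(): force on the tool from outside, world axes, zero at the start.
- robot.get_torque(): the same for the moment, N m.
- robot.get_gripper_width(): finger opening in m.
- robot.get_gripper_force(): force on a finger pad.
Only numpy, scipy, OpenCV 4.12 (cv2) and the standard library are available. Lean on these libraries where they do the work, as an engineer would, in place of code of your own. Each camera call takes 0.05 s, during which the arm holds its last target. There are 200 camera calls.

TASK

Stand the two yellow-capped sample jars upright in the two empty cells of the blue crate, one per cell, setting them down rather than dropping them; then slide the crate along the dock against the orange sprung stop plate and keep it pressed there with a steady force of about 10 N on the plate (its spring never bottoming out) for at least three seconds, so that a colleague can tighten the thumbscrews. Finish while still pressing: do not let go or back off at the end. Leave the black-capped jar in its cell and everything else on the bench where it is.

Things in the scene. Friction and masses are not known exactly. Their poses are not given: they have to be found in the camera images.
- sample_a: One of the two samples: amber glass jar with a paper label and a YELLOW cap, standing on the bench. 80 mm tall, 38 mm diameter, straight-sided (grip at any height), about 70 g. Origin: centre of its underside, z up along the jar.
- sample_b: The other sample, identical: amber glass jar with a YELLOW cap. 80 mm tall, 38 mm diameter, straight-sided (grip at any height), about 70 g. Origin: centre of its underside, z up along the jar.
- reference: Reference jar with a BLACK cap, otherwise the same size; it already stands in the crate's middle cell and stays there. 80 mm tall, 38 mm diameter, straight-sided (grip at any height), about 70 g. Origin: centre of its underside, z up along the jar.
- empty_a: Bystander: clear jar with a WHITE cap on the bench. 80 mm tall, 38 mm diameter, straight-sided (grip at any height), about 70 g. Origin: centre of its underside, z up along the jar.
- empty_b: Bystander: clear jar with a WHITE cap on the bench. 80 mm tall, 38 mm diameter, straight-sided (grip at any height), about 70 g. Origin: centre of its underside, z up along the jar.
- beaker: Bystander: glass beaker, 70 mm across, 90 mm tall, loose on the bench. Origin: centre of its underside.
- screwdriver: Bystander: screwdriver lying on the bench. Origin near the middle of its length, on the bench.
- crate: Loose blue crate on the dock's floor, about 0.25 kg, 64 (x) x 182 (y) x 40 (z) mm; walls, dividers and floor 5 mm thick. Three open cells in a row along its y, 54 x 54 mm inside, centred at y = +59, 0, -59 mm. Origin: centre of its underside; axes parallel to the dock's. It slides along the dock's x with 3 mm play each side on a slick lining, against 1 to 3 N of friction.
- crate_bar (a point): Centre of the crate's white bar, on its -x side, for pushing or pinching from above: 12 mm thick (x), 100 mm long (y), 14 mm high. It lies at x = -88, y = 0, z = +33 mm in the crate's frame, carried by side arms at y = +-55 mm; 50 mm gap between bar and crate wall.
- dock: Docking station fixed to the bench: grey metal floor 250 (x) x 220 (y) mm, its top 8 mm above the origin; grey side rails (top 30 mm above the bench) along x guide the crate; at the +x end a grey fence 88 mm high with two black thumbscrews. Origin: centre of its underside, on the bench. Its +x points away from the robot to the fence: the pressing direction.
- plate: Orange sprung stop plate before the fence, 150 mm wide, 40 mm high. Origin: middle of its front face (looks to the dock's -x), at rest at x = +75, z = +34 mm in the dock's frame. It yields along the dock's +x by 0.9 N per mm (no preload, 25 mm travel): 10 N is about 11 mm, the crate's origin then at x = +54 mm in the dock's frame.

How it is judged:
By the outcome, as a careful person would: the job done as asked, in the order asked, and still so for the second after the job is handed in, while the arm keeps its last pose, push and grip.
It also fails if it takes over 72 s, if anything falls off the work surface, if the arm or the gripper's body presses on something with over 40 N, if the wrist force passes 120 N, or if a joint passes its speed limit or range.

## Working session

There is one attempt and no reset: what is moved stays moved. The work goes in short steps, each a Python script; the robot and the scene stay as the last script left them, time stands still between calls to the robot, and variables do not carry over. Pictures are saved under pics/ and viewed, at most 10 in all, crops included, and the job is handed in when it is done.

```bash
mkdir -p pics; ls
cat > h.py <<'E'
import numpy as np, cv2
from plant import robot, fingers, grab_frame, get_calibration, cut_out, mark_of
def cam(n):
    c=get_calibration(n); f=200/np.tan(np.radians(c["vertical_fov"]/2))
    K=np.array([[f,0,c["cx"]],[0,f,c["cy"]],[0,0,1.]]); R=cv2.Rodrigues(np.array(c["rvec"],float))[0]
    return K,R,np.array(c["tvec"],float).ravel()
def ray(n,uv,z):
    K,R,t=cam(n); o=-R.T@t; d=R.T@np.linalg.inv(K)@np.array([uv[0],uv[1],1.])
    return o+d*(z-o[2])/d[2]
def proj(n,P):
    K,R,t=cam(n); p=K@(R@np.array(P,float)+t); return p[:2]/p[2]
E
python3 - <<'E'
from h import *
for n in("scene","top"):
    cv2.imwrite(f"pics/{n}0.png",grab_frame(n))
    print(n,get_calibration(n))
    K,R,t=cam(n);print(-R.T@t)
    for k,z in(("sample_a",0),("reference",.013),("empty_a",0),("beaker",0),("crate",.008),("crate_bar",.041),("dock",0),("plate",.034)):
        for m in mark_of(n,k): print(k,round(m["confidence"],2),np.round(m["uv"],1),np.round(ray(n,m["uv"],z),4))
print(robot.get_tcp_rot(),robot.hold_point_z)
E
```

```text
pics
plant.py
scene {'vertical_fov': 52.75064842110525, 'cx': 319.82656052481775, 'cy': 202.6446466523063, 'rvec': array([ 2.27099804,  1.23421922, -0.36257004]), 'tvec': array([-0.36208634, -0.30094609,  1.19172254])}
[ 0.96155409 -0.21105627  0.82021135]
sample_a 0.66 [237.8 277.9] [ 0.5697 -0.1536  0.    ]
sample_a 0.53 [151.1 274.6] [ 0.4605 -0.3084  0.    ]
reference 0.82 [320.9 235.3] [0.5847 0.0528 0.013 ]
empty_a 0.93 [176.4 335.6] [ 0.6146 -0.3124  0.    ]
empty_a 0.57 [150.3 274.1] [ 0.4584 -0.3095  0.    ]
beaker 0.71 [377.  145.4] [0.426  0.3408 0.    ]
crate 0.83 [322.2 234.5] [0.5822 0.0581 0.008 ]
crate_bar 0.59 [298.8 199. ] [0.4878 0.0536 0.041 ]
dock 0.71 [325.9 236.3] [0.5871 0.0653 0.    ]
dock 0.24 [436.9 164.4] [0.5647 0.4335 0.    ]
plate 0.64 [351.1 254.9] [0.6707 0.0743 0.034 ]
plate 0.56 [240.5 278.1] [ 0.5894 -0.1515  0.034 ]
top {'vertical_fov': 48.25495482052647, 'cx': 316.115171417418, 'cy': 196.3864194648486, 'rvec': array([ 2.17192533, -2.11197667,  0.15127852]), 'tvec': array([0.05926543, 0.57877853, 1.03711166])}
[0.41868236 0.06660416 1.11102049]
sample_a 0.65 [404.5 241.7] [ 0.4759 -0.1462  0.    ]
sample_a 0.2 [322.3 199.4] [0.576 0.06  0.   ]
reference 0.69 [324.2 201.2] [0.5698 0.0553 0.013 ]
empty_a 0.96 [468.6 193.7] [ 0.6007 -0.3072  0.    ]
empty_a 0.59 [470.7 248.8] [ 0.463  -0.3094  0.    ]
beaker 0.76 [209.3 257.9] [0.4226 0.3349 0.    ]
beaker 0.56 [318.9 157.9] [0.6825 0.0715 0.    ]
crate 0.74 [323.2 201.4] [0.5699 0.0577 0.008 ]
crate_bar 0.75 [327.6 231.4] [0.4932 0.0456 0.041 ]
dock 0.78 [319.7 193.2] [0.5916 0.067  0.    ]
plate 0.63 [326.1 233.1] [0.4895 0.0489 0.034 ]
plate 0.58 [319.1 159.5] [0.6704 0.0707 0.034 ]
[1.79993240e+02 9.42714197e-04 1.57151824e+02] 0.0187
```

View pics/scene0.png

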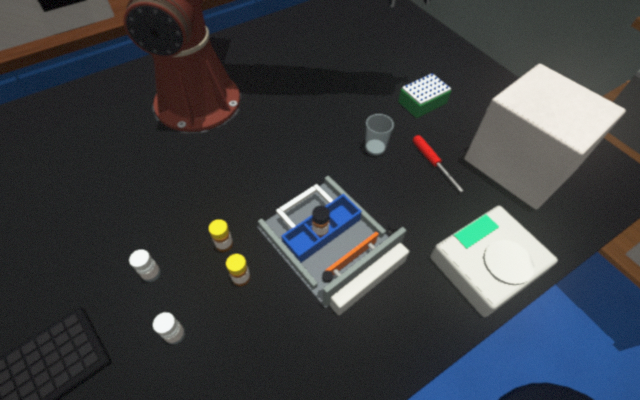

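View pics/top0.png

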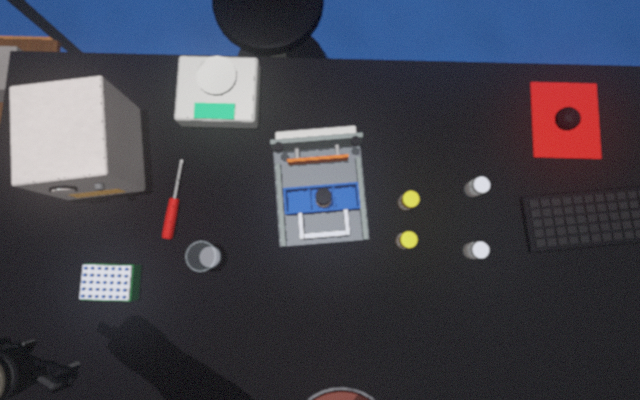

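The scene view shows the yellow caps at (219,229) and (236,262), and the top view shows them at (411,199) and (407,239). The crate is near (322,199) in the top view, with the bar on its robot side at about row 233. Next I'll fit poses by silhouette.

```bash
cat > fit.py <<'E'
from h import *
from scipy.optimize import minimize, least_squares
def hullmask(n,P,s=4):
    uv=np.array([proj(n,p) for p in P]); m=np.zeros((400*s,640*s),np.uint8)
    h=cv2.convexHull(uv.astype(np.float32)); 
    cv2.fillConvexPoly(m,np.round((h+.5)*s).astype(np.int32),1); return m
def hullpoly(n,P): return cv2.convexHull(np.array([proj(n,p) for p in P],np.float32))
def cen(h):
    M=cv2.moments(h); return np.array([M["m10"],M["m01"]])/M["m00"]
A=np.linspace(0,2*np.pi,24,endpoint=False)
def cyl(x,y,z0,z1,r=.019): return [(x+r*np.cos(a),y+r*np.sin(a),z) for a in A for z in(z0,z1)]
def hsv(im,lo,hi): return cv2.inRange(cv2.cvtColor(im,cv2.COLOR_BGR2HSV),np.array(lo),np.array(hi))
def blobs(m,amin=40):
    n,_,st,c=cv2.connectedComponentsWithStats(m); return [(c[i],st[i][4],st[i][:4]) for i in range(1,n) if st[i][4]>amin]
def yellow(im):
    # blob centroids of the yellow caps
    return blobs(hsv(im,(20,120,90),(35,255,255)))
def fitjar(obs,z0,z1):  # obs {cam: uv centroid}
    def f(p): return np.concatenate([cen(hullpoly(n,cyl(p[0],p[1],z0,z1)))-uv for n,uv in obs.items()])
    n,uv=list(obs.items())[0]; r=least_squares(f,ray(n,uv,.07)[:2],diff_step=1e-3); return r.x,r.fun
def crate_pts(x,y,th,sx=.064,sy=.182,z0=.008,z1=.048):
    c,s=np.cos(th),np.sin(th)
    return [(x+c*a-s*b,y+s*a+c*b,z) for a in(-sx/2,sx/2) for b in(-sy/2,sy/2) for z in(z0,z1)]
def bluehull(n,im):
    m=hsv(im,(105,140,40),(125,255,255)); K=proj(n,(.575,.06,.03)); 
    k,l,st,c=cv2.connectedComponentsWithStats(cv2.morphologyEx(m,cv2.MORPH_CLOSE,np.ones((9,9))))
    i=min((i for i in range(1,k) if st[i][4]>300),key=lambda i:np.hypot(*(c[i]-K)))
    ys,xs=np.nonzero((l==i)&(m>0)); return cv2.convexHull(np.c_[xs,ys].astype(np.float32))
def fitcrate(ims,z0=.008,x0=(.573,.055,0.)):
    obs={}
    for n,im in ims.items():
        h=bluehull(n,im); m=np.zeros((1600,2560),np.uint8); cv2.fillConvexPoly(m,np.round((h+.5)*4).astype(np.int32),1); obs[n]=cv2.dilate(m,np.ones((5,5)))
    def f(p): return sum((hullmask(n,crate_pts(*p,z0=z0))!=m).sum()/m.sum() for n,m in obs.items())
    r=minimize(f,x0,method="Nelder-Mead",options=dict(initial_simplex=[x0,(x0[0]+.01,x0[1],0),(x0[0],x0[1]+.01,0),(x0[0],x0[1],.05)],xatol=1e-4,fatol=1e-4)); return r.x,r.fun
E
cat > look.py <<'E'
from fit import *
ims={n:grab_frame(n) for n in("scene","top")}
Y={n:yellow(im) for n,im in ims.items()}
for n in Y: print(n,[(np.round(c,1),a,b) for c,a,b in Y[n]])
if all(len(v)==2 for v in Y.values()):
    for i in range(2):  # near (small x) first: scene row small, top row large
        s=sorted(Y["scene"],key=lambda b:b[0][1])[i][0]; t=sorted(Y["top"],key=lambda b:-b[0][1])[i][0]
        for z0 in(.060,.066): print("jar",i,z0,*[np.round(v,4) for v in fitjar({"scene":s,"top":t},z0,.08)])
print("crate both",fitcrate(ims))
for n in ims: print("crate",n,fitcrate({n:ims[n]}))
for n,im in ims.items():
    for c,a,b in blobs(hsv(im,(4,150,80),(16,255,255)),60): print(n,"orange",np.round(c,1),a,b,np.round(ray(n,c,.034),4))
E
python3 look.py
```

```text
scene [(array([218. , 228.6]), np.int32(340), array([208, 219,  21,  21], dtype=int32)), (array([235.8, 263.5]), np.int32(379), array([225, 253,  22,  22], dtype=int32))]
top [(array([410.7, 198.7]), np.int32(271), array([402, 190,  19,  18], dtype=int32)), (array([408.7, 239.2]), np.int32(270), array([400, 230,  19,  19], dtype=int32))]
jar 0 0.06 [ 0.4783 -0.1425] [0.0862 0.0108 0.0787 0.0483]
jar 0 0.066 [ 0.479  -0.1424] [ 0.0253 -0.4417  0.2568 -0.3342]Traceback (most recent call last):
  File "look.py", line 8, in <module>
    for z0 in(.060,.066): print("jar",i,z0,*[np.round(v,4) for v in fitjar({"scene":s,"top":t},z0,.08)])
                                                                    ~~~~~~^^^^^^^^^^^^^^^^^^^^^^^^^^^^
  File "fit.py", line 20, in fitjar
    n,uv=list(obs.items())[0]; r=least_squares(f,ray(n,uv,.07)[:2],diff_step=1e-3); return r.x,r.fun
                                 ~~~~~~~~~~~~~^^^^^^^^^^^^^^^^^^^^^^^^^^^^^^^^^^^^
    return func(*args, **kwargs)
    result = trf(vector_fun.fun, vector_fun.jac, x0, f0, J0, lb, ub, ftol, xtol,
                 gtol, 
[... 1303 characters left out ...]
^^^^^^^^^^^^^^^^^^^^^^^^^^^^
  File "fit.py", line 19, in f
    def f(p): return np.concatenate([cen(hullpoly(n,cyl(p[0],p[1],z0,z1)))-uv for n,uv in obs.items()])
                                         ~~~~~~~~^^^^^^^^^^^^^^^^^^^^^^^^
  File "fit.py", line 7, in hullpoly
    def hullpoly(n,P): return cv2.convexHull(np.array([proj(n,p) for p in P],np.float32))
                                                       ~~~~^^^^^
  File "h.py", line 11, in proj
    K,R,t=cam(n); p=K@(R@np.array(P,float)+t); return p[:2]/p[2]
          ~~~^^^
  File "h.py", line 4, in cam
    c=get_calibration(n); f=200/np.tan(np.radians(c["vertical_fov"]/2))
ValueError: time passes only in moves, steps and waits
```

```bash
sed -i 's/^def cam/from functools import lru_cache\n@lru_cache(None)\ndef cam/' h.py; sed -i 's/(.060,.066)/(.060,)/' look.py; python3 look.py; python3 -c "
from plant import robot;print(robot.get_time())"
```

```text
scene [(array([218. , 228.6]), np.int32(337), array([208, 219,  21,  21], dtype=int32)), (array([235.7, 263.6]), np.int32(378), array([225, 253,  22,  22], dtype=int32))]
top [(array([410.5, 198.6]), np.int32(269), array([402, 190,  19,  18], dtype=int32)), (array([408.7, 239.2]), np.int32(274), array([400, 230,  19,  19], dtype=int32))]
jar 0 0.06 [ 0.4782 -0.1425] [0.0985 0.0763 0.0563 0.1053]
jar 1 0.06 [ 0.5732 -0.1474] [0.2779 0.0935 0.2303 0.2294]
crate both (array([0.57311696, 0.06331658, 0.10995315]), np.float64(0.11160900080282218))
crate scene (array([0.57312206, 0.06441667, 0.11003944]), np.float64(0.03404952213341155))
crate top (array([0.57448152, 0.06356564, 0.09992688]), np.float64(0.07511207247876109))
scene orange [68.8 34.2] 1342 [  0   0 128  63] [-0.4752 -0.2317  0.034 ]
scene orange [630.1 235.2] 258 [616 221  24  29] [0.9732 0.6354 0.034 ]
scene orange [353.  252.8] 397 [327 232  52  39] [0.6688 0.0807 0.034 ]
scene orange [625.  262.3] 61 [618 254  14  18] [1.0076 0.564  0.034 ]
top orange [317.5 158.6] 166 [288 155  59   8] [0.6726 0.0747 0.034 ]
1.1
```

```bash
cat > pick.py <<'E'
from fit import *
import sys
C=np.array([.5737,.0639]);th=.105; YAW=np.degrees(th)+90; O=[180,0,YAW]
ex=np.array([np.cos(th),np.sin(th)]); ey=np.array([-ex[1],ex[0]])
def cell(s): return C+s*.059*ey
def L(xy,z,v=.15,guard=None): return robot.line_to([xy[0],xy[1],z],vel=v,guard=guard)
def grasp(j):
    robot.move_pose([j[0],j[1],.16],O); fingers.set_gripper(.07); L(j,.040,.12); fingers.set_gripper(0)
    print("width",robot.get_gripper_width(),robot.get_gripper_force(),robot.get_tool_pos()); L(j,.2,.2)
E
python3 - <<'E'
from pick import *
j=np.array([.5732,-.1474])
print(O,[robot.ik([*p,.05],O) is not None for p in (j,cell(1),cell(-1),C-.088*ex)])
grasp(j); c=cell(1); L(c,.2,.25); print(robot.get_tool_pos(),robot.get_ft_force(),robot.get_time(),c)
for n in("scene","top"):
    im=grab_frame(n); u=proj(n,[*c,.1]).astype(int)
    if n=="scene":a=cv2.resize(im[100:300,200:450],None,fx=2.4,fy=2.4)
    else:b=cv2.resize(im[120:320,240:440],None,fx=2,fy=2)
cv2.imwrite("pics/carry.png",a)
E
```

```text
[180, 0, np.float64(96.01605684887365)] [True, True, True, True]
width 0.036660421737632176 59.666005969047546 [ 0.57360991 -0.14765063  0.04076954]
[0.567518   0.12169235 0.19977251] [ 0.41945054 -0.18287976 -0.99798626] 7.9 [0.56751638 0.12257506]
```

View pics/carry.png

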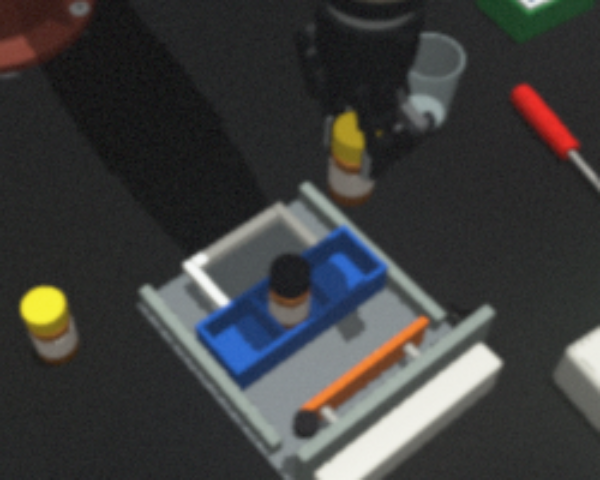

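The jar is held upright above the +y cell. Before lowering it, I'll check the crate fit with an overlay on the first pictures.

Run:
```python
from pick import *
out=[]
for n,(r,c) in {"scene":(170,250),"top":(130,260)}.items():
    im=cv2.resize(cv2.imread(f"pics/{n}0.png"),None,fx=4,fy=4,interpolation=cv2.INTER_CUBIC)
    def poly(cx,sx,sy,z,col):
        P=[proj(n,[*(C+(cx[0]+a*sx/2)*ex+(cx[1]+b*sy/2)*ey),z]) for a,b in((-1,-1),(1,-1),(1,1),(-1,1))]
        cv2.polylines(im,[np.round((np.array(P)+.5)*4).astype(int)],True,col,1,cv2.LINE_AA)
    poly((0,0),.064,.182,.048,(0,255,0)); poly((-.088,0),.012,.1,.048,(0,0,255)); poly((0,.059),.054,.054,.048,(0,255,255)); poly((0,-.059),.054,.054,.048,(0,255,255))
    out.append(im[r*4:r*4+440,c*4:c*4+400])
cv2.imwrite("pics/ov.png",np.hstack(out))
```

```text
(no output)
```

View pics/ov.png

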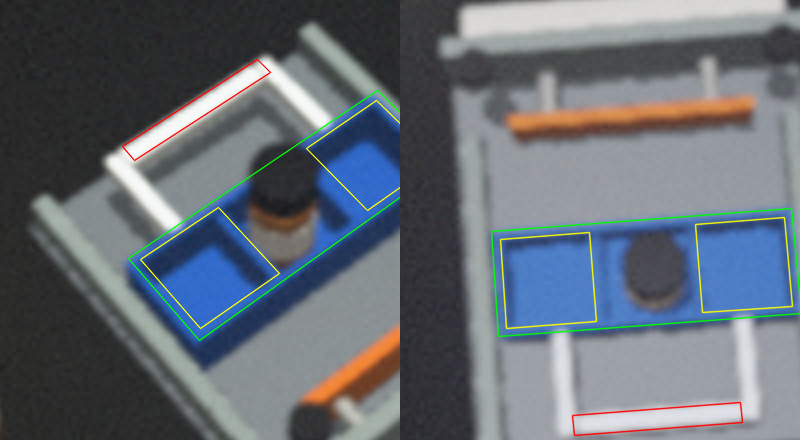

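The overlay agrees to about 2 mm, with the real cells a touch towards -y. I'll place with a small shift.

```bash
sed -i 's/^C=np.array(\[.5737,.0639\])/C=np.array([.5737,.0627])/' pick.py
cat >> pick.py <<'E'
def place(c):
    L(c,.075,.12); g=L(c,.046,.02,guard=2.5); print("guard",g,robot.get_tool_pos(),robot.get_ft_force(),robot.get_time())
    fingers.set_gripper(.058); L(c,.2,.15)
E
python3 - <<'E'
from pick import *
place(cell(1))
j=np.array([.4782,-.1425])
grasp(j); c=cell(-1); L(c,.2,.25)
print(robot.get_time())
im=grab_frame("scene"); cv2.imwrite("pics/p1.png",cv2.resize(im[140:300,230:430],None,fx=3,fy=3))
E
```

```text
guard True [0.56744195 0.12137877 0.05377645] [-0.90951953 -0.07400388  4.4945728 ] 10.1917
width 0.03657812962700194 59.55630362033844 [ 0.47858872 -0.14275219  0.04074117]
16.4
```

View pics/p1.png

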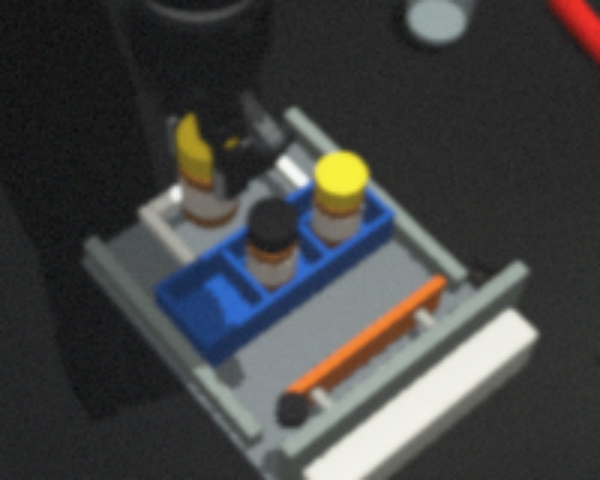

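The first jar is upright in the +y cell (340,200). Next I'll place the second one and pinch the bar.

Run:
```python
from pick import *
place(cell(-1))
b=C-.088*ex; fingers.set_gripper(.042); robot.move_pose([*b,.16],O); 
print(L(b,.070,.12), L(b,.025,.05,guard=5), robot.get_tool_pos(), robot.get_ft_force(), robot.get_time())
im=grab_frame("scene"); cv2.imwrite("pics/p2.png",cv2.resize(im[140:300,230:430],None,fx=3,fy=3))
```

```text
guard True [0.57980292 0.00405241 0.05376684] [-1.98509231 -0.53641235  4.87059639] 18.6417
False False [0.48649857 0.0534241  0.02540236] [0.18080325 0.45736047 0.18054304] 22.8917
```

View pics/p2.png

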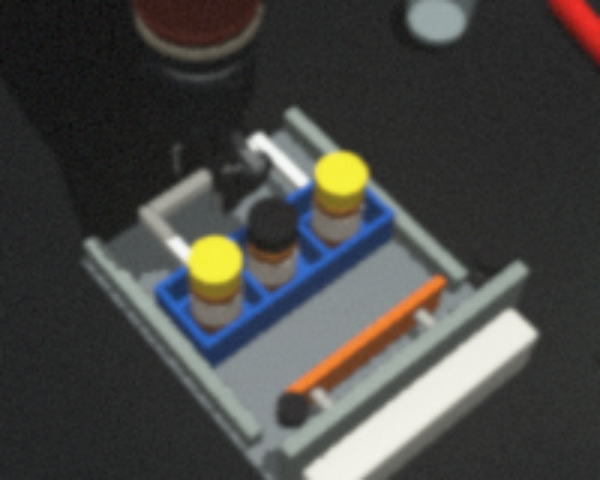

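All three jars stand in their cells and the fingers straddle the bar. I'll close the gripper and slide the crate, logging the force.

```bash
cat > push.py <<'E'
from pick import *
def st():
    p=np.array(robot.get_tool_pos());f=np.array(robot.get_ft_force()); return (p[:2]-C)@ex*1000+88,f[:2]@ex,f[:2]@ey,f[2]
E
python3 - <<'E'
from push import *
fingers.set_gripper(0); print(robot.get_gripper_width(),np.round(st(),2))
b=C-.088*ex
for d in (20,40,50,56,58,60,62,64,66,68,70,72,74):
    L(b+d/1000*ex,.025,.03); s=st(); print(d,np.round(s,2))
    if s[1]<-8: break
print(robot.get_time())
E
```

```text
0.010631173612254453 [0.19 0.27 0.51 3.1 ]
20 [20.5  -0.66  0.22  3.24]
40 [40.13 -0.31  0.16  4.34]
50 [50.32  1.17  0.26  2.4 ]
56 [56.2   0.12  0.77  4.4 ]
58 [57.9  -1.11 -0.19  4.99]
60 [59.81 -1.86 -0.13  5.48]
62 [61.77 -1.   -0.46  6.23]
64 [ 6.345e+01 -4.130e+00 -4.000e-02  6.440e+00]
66 [65.15 -4.87 -0.16  7.93]
68 [66.8  -8.06 -1.32  9.47]
27.2833
```

```bash
cat >> push.py <<'E'
def avg(n=30):
    a=[]
    for _ in range(n): robot.pause(.02); a.append(st())
    return np.mean(a,0)
def plate(n,im):
    g=[b for b in blobs(hsv(im,(4,150,80),(16,255,255)),60) if np.hypot(*(b[0]-proj(n,[.675,.078,.05])))<25]
    return max(g,key=lambda b:b[1]) if g else None
def disp(n="scene",k=4):
    p0=plate(n,cv2.imread(f"pics/{n}0.png"))
    P=[plate(n,grab_frame(n)) for _ in range(k)]
    c=np.mean([p[0] for p in P],0)
    return (ray(n,c,.05)-ray(n,p0[0],.05))[:2]@ex*1000, p0[1:], P[-1][1:]
E
python3 - <<'E'
from push import *
print(np.round(avg(),2)); print(disp("scene"));print(disp("top"))
ims={n:grab_frame(n) for n in("scene",)}
cv2.imwrite("pics/p3.png",cv2.resize(ims["scene"][140:300,230:430],None,fx=3,fy=3)); print(robot.get_time())
E
```

```text
[66.79 -7.06 -1.14  9.66]
(np.float64(6.143845402403958), (np.int32(396), array([327, 232,  51,  39], dtype=int32)), (np.int32(373), array([330, 234,  50,  40], dtype=int32)))Traceback (most recent call last):
  File "<stdin>", line 2, in <module>
  File "push.py", line 14, in disp
    c=np.mean([p[0] for p in P],0)
               ~^^^
TypeError: 'NoneType' object is not subscriptable
```

Run:
```python
from push import *
b=C-.088*ex
print(robot.get_tool_pos())
z=.025; d=68
for _ in range(6):
    z+=.0005; L(b+d/1000*ex,z,.01); s=avg(15); print(round(z,4),np.round(s,2),round(robot.get_tool_pos()[2],5))
    if s[3]<2: break
print(disp("scene",8)[0],robot.get_time())
```

```text
[0.55263076 0.06039812 0.02498198]
0.0255 [66.87 -5.79 -1.21  6.89] 0.02518
0.026 [66.84 -5.71 -1.47  4.3 ] 0.02541
0.0265 [66.67 -5.15 -1.66 -0.12] 0.02544
5.850475573804297 30.0833
```

Run:
```python
from push import *
b=C-.088*ex; z=.0265; d=68.
for _ in range(12):
    s=avg(15); e=71.9-s[0]; print(round(d,2),round(z,4),np.round(s,2),round(robot.get_time(),1))
    if abs(e)<.25 and abs(s[3])<2: break
    d+=np.clip(e,-1,1.5); z+=np.clip(s[3]*.00012,-.0004,.0006); L(b+d/1000*ex,z,.01)
print(disp("scene",8)[0])
cv2.imwrite("pics/p4.png",cv2.resize(grab_frame("scene")[140:300,230:430],None,fx=3,fy=3)); print(robot.get_time(),d,z)
```

```text
68.0 0.0265 [66.67 -5.35 -1.91 -0.18] 30.3
69.5 0.0265 [68.08 -5.86 -1.93  0.48] 30.9
71.0 0.0265 [69.33 -7.21 -1.83  1.27] 31.4
72.5 0.0267 [70.52 -8.15 -1.85  1.23] 32.0
73.88 0.0268 [71.6  -9.27 -2.4   1.11] 32.5
74.18 0.027 [71.68 -9.85 -2.66  0.78] 33.0
9.898373484535519
33.475 74.18102196173214 0.026970327990248767
```

View pics/p4.png

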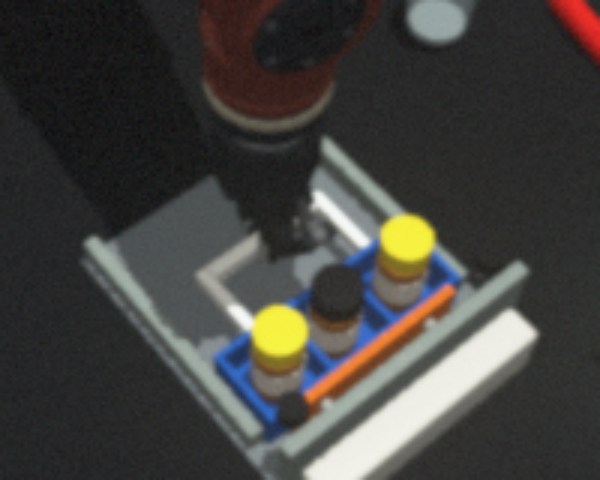

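The crate is against the plate with all three jars upright (280,335), (335,295) and (405,240). I'll trim by about half a millimetre, hold, verify and hand in.

Run:
```python
from push import *
b=C-.088*ex; L(b+.0748*ex,.0270,.01)
print(np.round(avg(),2),disp("scene",8)[0]); robot.pause(4); print(np.round(avg(),2),disp("scene",8)[0],robot.get_time(),robot.get_gripper_force())
```

```text
[ 72.2  -10.33  -2.5    1.19] 10.226516182921628
[ 72.2  -10.29  -2.47   1.23] 10.225379879888683 39.525 59.506402015686035
```

```bash
python3 -c "
from plant import robot
print(robot.job_done(),robot.get_time())"
```

```text
the job is handed in; nothing more can be done
the job is handed in; nothing more can be done
```

Both yellow-capped jars stand in the crate's two empty cells, and the crate was held against the stop plate for over 4 s at a steady 10.3 N wrist force (plate compression seen by camera about 10 mm, so roughly 9–10 N on the plate), then handed in still pressing at about 40 s.

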